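# Hold the drawer-release key turned on the stockroom cabinet

## Robot

A 6-joint arm with a two-finger parallel gripper is mounted at the origin on the work surface. World frame = base frame: x ahead of the robot, y to its left, z up, the work surface at z = 0. Lengths are in m, angles in rad, forces in N, time in s.
With the tool pointing down it reaches from about 0.35 to 0.8 m from the base axis. Payload 7.3 kg.
Tool frame: the origin (TCP) lies at the very end of the fingers, on their centre line; the grasp point (between the pads) lies 19 mm behind it (grip_depth is the z of the grasp point in the tool frame, in m); z points along the fingers, y is the direction in which the jaws open and shut (so a half turn about z gives the same grasp; the last joint's range is limited). The gripper opens to 85 mm and grips with 20 to 120 N. Pads are 22 mm wide; open, the fingers measure 114 mm over their backs; the gripper's body (76 mm by 85 mm) begins 54 mm behind the grasp point. The pads swing forward as they close: fully open they stand 13 mm farther back than shut.
Start: joints at [0.987, 0.342, 1.524, -0, 1.275, -0.146], TCP at [0.223, 0.476, 0.231] pointing down, gripper open.
Joint ranges: [-2.53, 2.53], [-0.77, 2.02], [0.04, 2.7], [-1, 4.14], [0.28, 2.66], [-3.11, 3.11]. Speed limits (rad/s): [2.57, 2.57, 3.14, 3.14, 3.14, 3.14].

## Interface

Orientations are given as a 3x3 rotation matrix whose columns are the frame's x, y, z axes.
In Python, from rig import * gives the robot as it stands.
- The arm moves only by the tool step_arm, never from a script. Its argument "increments" is one flat list of numbers, 5 for each row, row after row: the closure, from 0 (fully open) to 1 (shut), then the shift along the world's x, y, z in m, then the turn about the world's z in degrees. A call has 1 to 10 rows; each row shifts and turns the commanded pose from where the row before left it; what a row does not reach is not made up. A row lasts 1/12 s, in which the tool goes at most 41.7 mm and 7.16 degrees, less where a joint would pass 70% of its speed; a pose out of reach is approached as far as the arm can. A call is refused whole if a number of a shift passes 0.0417 or a number of a turn 7.16, either way. A call with a gripper value outside its range is refused whole. The fingers move at their own pace and stop on an object; "newtons" is the grip in N (left out, the last holds). Time passes only in rows, so rows that do not move let the fingers close. It gives the time, the measured TCP pose, the force and the opening at its end, in the units of the state.
- get_state(): the state, without advancing time (a new reading comes with each control period).
- capture(name): name is "side" or "top" or "wrist"; returns the picture (384x512x3 uint8, red, green, blue); there is no depth.
- camera_model(name): a dict with "intrinsics" (3x3 intrinsics, pixels), "position" and "orientation" of the camera in the world. Camera axes: x right, y down, z forward; pixel columns grow to the right and rows downward; lengths in m; the calibration is good to about 2 mm. The wrist camera is an equidistant fisheye: a pixel r from the principal point sees the ray r / f radians off the axis. A picture is of the moment at which its call begins: read the wrist's pose just before it. camera_model takes no time and is no camera call; for the wrist camera it gives the pose at the moment of the call.
- job_done(): hands the job in, once; it reports no verdict.
Trained networks look in the newest picture that a camera, given by its name, has taken for a name from the list of things; names that differ only in an ending like _2 or _b are one class to them, and where a whole thing is asked for, a point or a joint stands for the part that bears it (a point fixed in the world has none). Each returns a list of dicts, best first, with "conf" (0 to 1); they miss things now and then, are a little off and sometimes report something else, mostly with a low value. They report only what shows in the picture. A call takes as long as a camera call. They do not tell look-alikes from the thing itself.
- recognise(camera, query): "rect" ([centre column, centre row, width, height] in pixels, round what is visible of it).
- silhouettes(camera, query): "mask" (384x512 bool, what is visible of it) and "rect" ([centre column, centre row, width, height] in pixels, round what is visible of it).
- landmark_of(camera, query): "at" ([row, column] in pixels: a listed point, or the origin of a listed thing).
The state is a dict: "time": time; "joint_positions": joint angles; "dq": joint speeds; "joint_torque": joint torques, N m; "tool_pos": TCP position; "eef_rot": TCP orientation; "force": force on the tool from outside, world axes, zero at the start; "torque": the same for the moment, N m; "opening": finger opening in m.
Only numpy, scipy, OpenCV 4.12 (cv2) and the standard library are available. Lean on these libraries where they do the work, as an engineer would, in place of code of your own. Each camera call takes 0.05 s, during which the arm holds its last target. There are 200 camera calls.

## Task

Take the brass pipe cap off the lock on top of the low steel cabinet and put it in the blue tray. Then pull the key with the rectangular head out of the wooden block, push it fully home into the lock past its sticky pins (jiggle it if it binds), and turn it clockwise (seen from above) a quarter turn to its stop; the lock springs back by itself, so finish still gripping the key and holding it fully turned. Leave the round-headed key, the tape roll and the carton where they are.

Things in the scene. Friction and masses are not known exactly. Their poses are not given: they have to be found in the camera images.
- cap_center (a point): centre of the loose brass pipe cap: upright cylinder 42 mm in diameter, 45 mm tall (domed above 35 mm), about 250 g, origin half-way up, z up. It starts standing over the lock, on a flat steel ring 54 mm wide that rises 1.5 mm above the cabinet top.
- tray_in (a point): centre of the inner floor of the fixed blue plastic tray, 4 mm above the bench; outside 170 (x) x 150 (y) x 40 mm high, walls 4 mm, open on top.
- key_grip (a point): centre of the head of the loose key to use (40 g): black rectangular head 26 wide (x) x 9 thick (y) x 42 mm tall (z); grip it across y. Its underside (shoulder) is 21 mm below this point; under it a flat steel blade 16 (x) x 5 mm (y), 30 mm long, half-round tip. Stands blade down in the wooden block, shoulder on the block's top. Works either way round (half turn about z).
- round_key_center (a point): centre of the round head (38 mm disc, 9 mm thick) of the other key, standing in the other hole of the block; leave it. Its head is 72 mm from the other head, both in one line along the heads' width; either key may be in either hole.
- key_block: fixed wooden key block, 140 (x) x 50 (y) x 40 mm tall, origin under its centre; two slots 18.4 (x) x 7.4 mm (y), 33 mm deep, at x = -36 and +36 mm, in which the keys stand.
- lock_mouth (a point): middle of the keyway's mouth on the flat top face of the brass lock plug, 89.5 mm above the bench; turns with the plug. Keyway: straight down, 34 mm deep, 17.5 mm along x by 6.5 mm along y, mouth chamfered 2 mm. The ring round the face (32 mm opening) stands 2 mm above it. With the key fully home its shoulder rests on this face (head centre 21 mm above this point).
- lock (a joint): lock plug angle, rad: 0 at rest, grows clockwise seen from above, stop at 1.6. A spring (0.06 N m per rad, friction 0.02 N m) turns it back to 0. The key has 0.1 rad of play in it. Two pairs of sticky spring pins, 10 and 20 mm down the keyway, stick out 2.25 mm from its narrow ends; pushing the blade past them takes some 10 to 20 N.
- cabinet: fixed low steel drawer cabinet, 200 (x) x 220 (y) x 90 mm tall, origin under its centre; the lock is in its top at x = -30 mm, y = 0. Drawer fronts on the -x side.
- tape: loose yellow tape roll lying flat, 90 mm across, 25 mm tall, origin under its centre; leave it.
- carton: loose cardboard carton 80 x 80 x 60 mm tall, origin under its centre; leave it.
There are look-alikes about, which are no part of the job. Of the things shaped like the part that bears cap_center, the brass one is meant. Leave any green look-alike of the part that bears key_grip alone.

How it is judged:
By the outcome, as a careful person would: the job done as asked, in the order asked, and still so for the second after the job is handed in, while the arm keeps its last pose, push and grip.
It also fails if it takes over 70 s, if anything falls off the work surface, if the arm or the gripper's body presses on something with over 40 N, if the wrist force passes 120 N, or if a joint passes its speed limit or range.

## Working session

There is one attempt and no reset: what is moved stays moved. The work goes in short steps, Python scripts to look and compute and a tool call to move; the robot and the scene stay as the last step left them, time stands still between calls to the robot, and variables do not carry over. Pictures are saved under pics/ and viewed, on a budget of 10 in all, crops included, one or two more only if the job needs it, and the job is handed in when it is done.

Besides the shell and the picture viewer there is one more tool, called by a JSON object that holds its "fn" and its "kwargs". step_arm: Moves the arm, as the interface text tells. Its arguments: {"type":"object","properties":{"increments":{"type":"array"},"newtons":{"type":"number"}},"required":["increments"]}

```bash
mkdir -p pics; ls; cat > h.py <<'E'
from rig import *
import numpy as np, cv2
def ray(cam,rc):
    m=camera_model(cam);K=np.array(m["intrinsics"]);R=np.array(m["orientation"]);p=np.array(m["position"])
    x=(rc[1]-K[0,2])/K[0,0];y=(rc[0]-K[1,2])/K[1,1]
    if cam=="wrist":
        t=np.hypot(x,y);s=np.sin(t)/t if t>1e-9 else 1;d=np.array([x*s,y*s,np.cos(t)])
    else: d=np.array([x,y,1.])
    d=R@d;return p,d/np.linalg.norm(d)
def atz(cam,rc,z):
    p,d=ray(cam,rc);return p+d*(z-p[2])/d[2]
def proj(cam,X):
    m=camera_model(cam);K=np.array(m["intrinsics"]);R=np.array(m["orientation"]);c=R.T@(np.array(X)-m["position"])
    if cam=="wrist":
        r=np.hypot(c[0],c[1]);t=np.arctan2(r,c[2]);c=np.array([c[0]/r*t,c[1]/r*t,1])
    return K[0,0]*c[0]/c[2]+K[0,2],K[1,1]*c[1]/c[2]+K[1,2]
def tri(rays):
    A=np.zeros((3,3));b=np.zeros(3)
    for p,d in rays:
        M=np.eye(3)-np.outer(d,d);A+=M;b+=M@p
    return np.linalg.solve(A,b)
def save(cam,n,crop=None,s=1):
    im=capture(cam)[:,:,::-1]
    if crop: im=im[crop[1]:crop[3],crop[0]:crop[2]]
    cv2.imwrite("pics/"+n,cv2.resize(im,None,fx=s,fy=s,interpolation=cv2.INTER_CUBIC))
    return im
E
python3 - <<'E'
from h import *
np.set_printoptions(precision=4,suppress=True)
a=capture("top");b=capture("side")
cv2.imwrite("pics/a.png",cv2.resize(np.vstack([a,b])[:,:,::-1],None,fx=.78,fy=.78))
for c in("top","side"):
    print(c,camera_model(c)["position"])
    for q in("cap_center","key_grip","round_key_center","tray_in","key_block","cabinet","lock_mouth","tape","carton"):
        print(q,[(round(r["conf"],2),np.round(r["at"],1)) for r in landmark_of(c,q)[:3]])
print(get_state())
E
```

```text
pics
top [0.3937 0.0271 1.2434]
cap_center [(0.69, array([244.6, 273.3])), (0.52, array([188.8, 271.5]))]
key_grip [(0.44, array([216.4, 145.4])), (0.43, array([221.6, 118.2]))]
round_key_center [(0.63, array([188.3, 146.2]))]
tray_in [(0.71, array([216.9, 366.1]))]
key_block [(0.98, array([209.2, 152.7]))]
cabinet [(0.83, array([189.8, 264. ]))]
lock_mouth []
tape [(0.58, array([151.8, 149.3]))]
carton [(0.93, array([145.3, 343.6])), (0.31, array([189.7, 262.6]))]
side [0.2133 0.9236 0.6265]
cap_center [(0.55, array([207.5, 316.8]))]
key_grip [(0.87, array([306.1, 233.5])), (0.63, array([271.5, 244.2]))]
round_key_center [(0.49, array([267.2, 209. ]))]
tray_in [(0.63, array([168.7, 315.5]))]
key_block [(0.85, array([288.9, 227.8]))]
cabinet [(0.75, array([208.5, 254.8]))]
lock_mouth [(0.69, array([170.3, 243.6]))]
tape [(0.63, array([279.8, 160.2]))]
carton [(0.7, array([170.2, 245. ]))]
{'time': 1.0, 'joint_positions': array([ 0.987 ,  0.342 ,  1.5241, -0.    ,  1.2754, -0.146 ]), 'dq': array([ 0.001 , -0.0006,  0.0002,  0.0002, -0.0003, -0.0012]), 'joint_torque': array([ -0.0004, -43.3584, -24.6263,  -0.0004,   0.0005,  -0.    ]), 'tool_pos': array([0.2226, 0.4755, 0.2313]), 'eef_rot': array([[-0.9057,  0.4239,  0.0001],
       [ 0.4239,  0.9057,  0.0001],
       [-0.    ,  0.0001, -1.    ]]), 'force': array([ 0.4173, -0.1995, -0.4522]), 'torque': array([ 0.0745,  0.0491, -0.0013]), 'opening': 0.08549381962657042}
```

View pics/a.png

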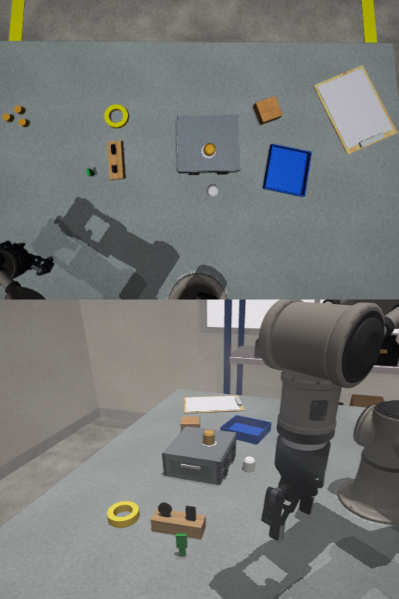

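The top picture (full-resolution pixels) shows the brass cap on the cabinet near (270,190) and a grey cap look-alike on the bench near (273,244). The block is at (149,207), with the rectangular key nearest the robot at (145,216) and the round key at (146,188). A green key stands at (118,221) and the blue tray is at (367,217).

```bash
python3 - <<'E'
from h import *
np.set_printoptions(precision=4,suppress=True)
im=capture("top");capture("side")
T=lambda rc,z:atz("top",rc,z)
print("cap",T((188.8,271.5),.114), "tray",T((216.9,366.1),.004),"key",T((216.4,145.4),.061),"round",T((188.3,146.2),.061),"block",T((209.2,152.7),0),"cab",T((189.8,264),0))
for q,z in(("key_block",.04),("cabinet",.09),("tray_in",.04),("cap_center",.136),("key_grip",.082),("round_key_center",.08)):
    for r in silhouettes("top",q)[:3]:
        c,_=cv2.findContours(r["mask"].astype(np.uint8),0,1)
        c=max(c,key=cv2.contourArea)[:,0,:]
        w=np.array([T((p[1],p[0]),z)[:2] for p in c])
        mr=cv2.minAreaRect((w*1000).astype(np.float32))
        print(q,round(r["conf"],2),r["rect"],mr)
for q in("cap_center","key_grip","round_key_center"):
    for r in silhouettes("side",q)[:3]:print("side",q,round(r["conf"],2),r["rect"])
for a,b in (((188.8,271.5),(175,268)),((216.4,145.4),(271.5,244.2)),((188.3,146.2),(267.2,209))):
    print(tri([ray("top",a),ray("side",b)]))
E
```

```text
cap [ 0.5506 -0.0478  0.114 ] tray [ 0.4818 -0.3353  0.004 ] key [0.4797 0.3041 0.061 ] round [0.5594 0.3046 0.061 ] block [0.5054 0.2975 0.    ] cab [ 0.5635 -0.0328  0.    ]
key_block 0.64 [149.5, 203.8, 18.0, 47.5] ((515.36083984375, 299.1394958496094), (141.26925659179688, 57.31890869140625), 4.290691375732422)
cabinet 0.85 [269.8, 187.8, 83.1, 78.1] ((566.7789306640625, -35.25250244140625), (213.54833984375, 224.46678161621094), 1.3002188205718994)
cabinet 0.28 [148.4, 149.9, 29.1, 35.2] ((667.6489868164062, 294.4226379394531), (87.75656127929688, 82.9488525390625), 45.42090606689453)
tray_in 0.57 [368.6, 219.1, 61.2, 70.0] ((478.52557373046875, -331.3241271972656), (159.5096435546875, 174.292724609375), 78.03143310546875)
cap_center 0.76 [269.4, 188.6, 15.6, 15.9] ((542.401611328125, -38.93977355957031), (39.6519775390625, 41.935325622558594), 44.87687683105469)
cap_center 0.58 [273.1, 245.1, 8.9, 13.9] ((401.7079772949219, -48.88920211791992), (31.518939971923828, 31.115345001220703), 89.8849868774414)
key_grip 0.54 [144.8, 217.1, 6.7, 13.1] ((479.2527160644531, 297.55108642578125), (27.997169494628906, 16.51656150817871), 1.9169416427612305)
side cap_center 0.83 [267.5, 176.6, 19.7, 22.1]
side cap_center 0.77 [318.9, 210.2, 17.4, 16.8]
side key_grip 0.9 [234.4, 313.1, 14.1, 30.3]
side key_grip 0.81 [244.6, 273.2, 16.5, 20.2]
side round_key_center 0.49 [209.7, 268.4, 18.0, 17.5]
[ 0.5483 -0.0488  0.1099]
[0.4791 0.3025 0.0676]
[0.5589 0.3045 0.0601]
```

{"fn": "step_arm", "kwargs": {"increments": [0,0.018,-0.029,0.004,3,0,0.018,-0.029,0.004,3,0,0.018,-0.029,0.004,3,0,0.018,-0.029,0.004,3,0,0.018,-0.029,0.004,3,0,0.018,-0.029,0.004,3,0,0.018,-0.029,0.004,3,0,0.018,-0.029,0.004,3,0,0.018,-0.029,0.004,1,0,0.018,-0.029,0.004,0]}}

```text
time: 2.38
tool_pos: [0.4031, 0.184, 0.2718]
eef_rot: [[-1.0, 0.0, 0.001], [0.0, 1.0, 0.0], [-0.001, 0.0, -1.0]]
force: [0.9, 0.4, 0.1]
opening: 0.0855
```

{"fn": "step_arm", "kwargs": {"increments": [0,0.018,-0.029,0.004,0,0,0.018,-0.029,0.004,0,0,0.018,-0.029,0.004,0,0,0.018,-0.029,0,0,0,0.018,-0.029,0,0,0,0.018,-0.029,0,0,0,0.018,-0.029,0,0,0,0.016,-0.027,0,0,0,0,0,0,0,0,0,0,0,0]}}

```text
time: 3.22
tool_pos: [0.5448, -0.0457, 0.2826]
eef_rot: [[-1.0, 0.004, -0.001], [0.004, 1.0, 0.001], [0.001, 0.001, -1.0]]
force: [-0.1, 1.2, 0.3]
opening: 0.0848
```

```bash
python3 - <<'E'
from h import *
np.set_printoptions(precision=4,suppress=True)
s=get_state();print(s["time"],s["tool_pos"],s["eef_rot"],s["joint_positions"],s["force"])
m=camera_model("wrist");print(m)
save("wrist","w1.png",None,1.2)
for q in("cap_center","cabinet","tray_in"):
    for r in silhouettes("wrist",q)[:2]:print(q,r["conf"],r["rect"])
    for r in landmark_of("wrist",q)[:2]:print(q,r["conf"],r["at"],atz("wrist",r["at"],.114))
E
```

```text
3.2167 [ 0.5448 -0.0457  0.2826] [[-1.      0.0042 -0.0012]
 [ 0.0042  1.      0.0005]
 [ 0.0012  0.0005 -1.    ]] [-0.2241  0.3493  1.3708  0.0003  1.4228 -1.7908] [-0.1484  1.2257  0.2733]
{'intrinsics': array([[297.3186,   0.    , 259.7197],
       [  0.    , 297.3186, 192.1861],
       [  0.    ,   0.    ,   1.    ]]), 'position': array([ 0.468 , -0.0456,  0.426 ]), 'orientation': array([[ 0.0043,  0.9526,  0.3041],
       [ 1.    , -0.0041, -0.0015],
       [-0.0001,  0.3041, -0.9526]])}
cap_center 0.94 [248.6, 53.8, 33.8, 29.9]
cap_center 0.63 [264.5, 174.6, 41.0, 45.6]
cap_center 0.78 [171.7, 265.6] [ 0.544  -0.0374  0.114 ]
cap_center 0.56 [51.5, 246.3] [ 0.4155 -0.0574  0.114 ]
cabinet 0.71 [491.9, 126.5, 24.6, 23.8]
cabinet 0.62 [264.1, 180.6, 194.6, 165.0]
tray_in 0.73 [79.0, 123.2, 99.7, 124.9]
tray_in 0.66 [117.6, 80.2] [ 0.4749 -0.2565  0.114 ]
```

View pics/w1.png

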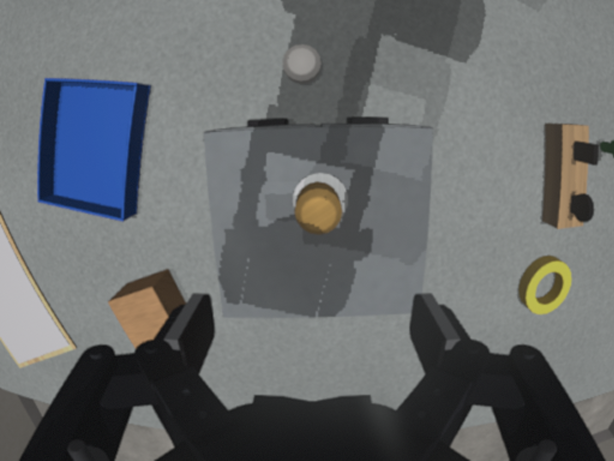

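The wrist view shows the brass cap at about (266,175) full-resolution, between the open fingers. The network point gives (0.544,-0.038), which agrees with the top view to within 5 mm. I'll descend part-way and refine.

{"fn": "step_arm", "kwargs": {"increments": [0,0,0.007,-0.03,0,0,0,0,-0.03,0,0,0,0,-0.03,0,0,0,0,-0.02,0,0,0,0,0,0,0,0,0,0,0]}}

```text
time: 4.07
tool_pos: [0.5442, -0.037, 0.1732]
eef_rot: [[-1.0, 0.001, -0.001], [0.001, 1.0, 0.0], [0.001, 0.0, -1.0]]
force: [0.1, 1.3, -0.3]
opening: 0.0854
```

```bash
python3 - <<'E'
from h import *
np.set_printoptions(precision=4,suppress=True)
s=get_state();print(s["time"],s["tool_pos"])
im=save("wrist","w2.png",None,1.2)
for r in silhouettes("wrist","cap_center")[:2]:
    print(r["conf"],r["rect"],atz("wrist",(r["rect"][1],r["rect"][0]),.125))
for r in landmark_of("wrist","cap_center")[:2]:print(r["conf"],r["at"],atz("wrist",r["at"],.114))
print("tip mid",proj("wrist",s["tool_pos"]))
E
```

```text
4.0667 [ 0.5442 -0.037   0.1732]
0.95 [237.0, 36.0, 47.2, 47.5] [ 0.4263 -0.052   0.125 ]
0.57 [255.3, 210.7, 61.4, 64.4] [ 0.5443 -0.0408  0.125 ]
0.94 [39.1, 238.5] [ 0.4263 -0.0519  0.114 ]
0.59 [210.5, 253.2] [ 0.5487 -0.0427  0.114 ]
tip mid (np.float64(261.12372862343796), np.float64(242.3817089518272))
```

View pics/w2.png

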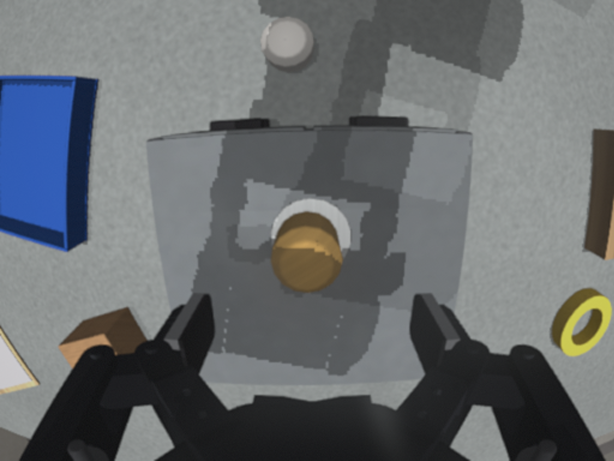

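The cap is now at about (255,211), between the fingers, at (0.546,-0.040). Next I'll descend and grip.

{"fn": "step_arm", "kwargs": {"increments": [0,0.002,-0.003,-0.03,0,0,0,0,-0.03,0,0,0,0,-0.017,0,0,0,0,0,0,1,0,0,0,0,1,0,0,0,0,1,0,0,0,0,1,0,0,0,0,1,0,0,0,0,1,0,0,0,0], "newtons": 50}}

```text
time: 5.05
tool_pos: [0.5477, -0.0406, 0.0985]
eef_rot: [[-1.0, 0.001, 0.004], [0.001, 1.0, -0.0], [-0.004, -0.0, -1.0]]
force: [-1.2, 0.7, 7.1]
opening: 0.0403
```

{"fn": "step_arm", "kwargs": {"increments": [1,0,0,0,0,1,0,0,0.01,0,1,0,0,0.02,0,1,0,0,0.04,0,1,0,0,0.04,0,1,0,0,0,0]}}

```text
time: 5.55
tool_pos: [0.5502, -0.0412, 0.2152]
eef_rot: [[-1.0, 0.001, 0.014], [0.001, 1.0, -0.003], [-0.014, -0.003, -1.0]]
force: [2.8, -0.1, -2.2]
opening: 0.0403
```

```bash
python3 - <<'E'
from h import *
np.set_printoptions(precision=4,suppress=True)
s=get_state();print(s["time"],s["tool_pos"],s["opening"],s["force"])
a=capture("top");b=save("wrist","x.png")
cv2.imwrite("pics/w3.png",np.hstack([cv2.resize(a[140:260,210:420,::-1],None,fx=2,fy=2,interpolation=2),b[:240,:]][0:1]+[cv2.resize(b,(320,240))]))
for q in("cabinet","lock_mouth"):
  for c in("top","wrist"):
    for r in landmark_of(c,q)[:2]:print(q,c,r["conf"],r["at"],atz(c,r["at"],.0895))
    for r in silhouettes(c,q)[:2]:print(q,c,r["conf"],r["rect"])
for r in landmark_of("top","tray_in")[:1]:print(atz("top",r["at"],.004))
for r in landmark_of("wrist","tray_in")[:1]:print(atz("wrist",r["at"],.004))
E
```

```text
5.55 [ 0.5502 -0.0412  0.2152] 0.04025863348619268 [ 2.8005 -0.1412 -2.2318]
cabinet top 0.61 [186.1, 265.5] [ 0.5616 -0.0328  0.0895]
cabinet top 0.58 [216.6, 144.0] [0.477  0.3012 0.0895]
cabinet top 0.55 [263.2, 187.4, 72.7, 76.6]
cabinet wrist 0.97 [183.7, 258.0] [ 0.5429 -0.042   0.0895]
cabinet wrist 0.89 [259.7, 191.1, 237.8, 203.6]
lock_mouth top 0.56 [197.2, 265.1] [ 0.5305 -0.0314  0.0895]
lock_mouth top 0.62 [267.7, 196.5, 14.6, 10.4]
lock_mouth wrist 0.82 [179.3, 260.4] [ 0.5396 -0.04    0.0895]
lock_mouth wrist 0.83 [261.3, 179.9, 37.6, 31.5]
[ 0.4827 -0.3339  0.004 ]
```

View pics/w3.png

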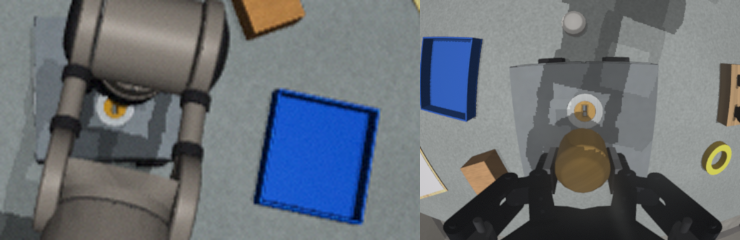

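The top and wrist views show the cap held in the gripper and the lock with its keyway exposed at about (586,110) in the collage. The tray is clear. I'll carry the cap to the tray at (0.482,-0.333).

{"fn": "step_arm", "kwargs": {"increments": [1,-0.008,-0.036,0,0,1,-0.008,-0.036,0,0,1,-0.008,-0.036,0,0,1,-0.008,-0.036,0,0,1,-0.008,-0.036,0,0,1,-0.008,-0.036,0,0,1,-0.008,-0.036,0,0,1,-0.008,-0.036,0,0,1,0,0,0,0,1,0,0,0,0]}}

```text
time: 6.98
tool_pos: [0.4817, -0.3303, 0.2057]
eef_rot: [[-1.0, 0.005, -0.001], [0.005, 1.0, 0.001], [0.001, 0.001, -1.0]]
force: [-0.3, 0.9, -4.0]
opening: 0.0403
```

{"fn": "step_arm", "kwargs": {"increments": [1,0,0,-0.04,0,1,0,0,-0.04,0,1,0,0,-0.04,0,1,0,0,-0.03,0,1,0,0,-0.015,0,1,0,0,0,0,1,0,0,0,0]}}

```text
time: 7.57
tool_pos: [0.4829, -0.3273, 0.041]
eef_rot: [[-1.0, 0.0, -0.001], [0.0, 1.0, 0.001], [0.001, 0.001, -1.0]]
force: [-0.6, -0.6, -2.5]
opening: 0.0404
```

{"fn": "step_arm", "kwargs": {"increments": [1,0,0,-0.015,0,1,0,0,-0.01,0,1,0,0,-0.005,0,1,0,0,0,0,1,0,0,0,0]}}

```text
time: 7.98
tool_pos: [0.4829, -0.3286, 0.012]
eef_rot: [[-1.0, 0.001, 0.001], [0.001, 1.0, -0.0], [-0.001, -0.0, -1.0]]
force: [-0.0, 0.6, -2.9]
opening: 0.0399
```

{"fn": "step_arm", "kwargs": {"increments": [1,0,0,-0.001,0,0.4,0,0,0,0,0.3,0,0,0,0,0.3,0,0,0,0,0.3,0,0,0,0]}}

```text
time: 8.4
tool_pos: [0.4828, -0.3288, 0.0108]
eef_rot: [[-1.0, 0.002, 0.001], [0.002, 1.0, -0.001], [-0.001, -0.001, -1.0]]
force: [-1.2, 0.9, 0.7]
opening: 0.0597
```

```bash
python3 - <<'E'
from h import *
np.set_printoptions(precision=4,suppress=True)
s=get_state();print(s["time"],s["tool_pos"],s["opening"],s["force"])
a=capture("top")
for q,z in(("cabinet",0),("lock_mouth",.0895)):
  for r in landmark_of("top",q)[:2]:print(q,r["conf"],r["at"],atz("top",r["at"],z))
  for r in silhouettes("top",q)[:1]:
    print(q,r["conf"],r["rect"],atz("top",(r["rect"][1],r["rect"][0]),.0895))
    c,_=cv2.findContours(r["mask"].astype(np.uint8),0,1)
    c=max(c,key=cv2.contourArea)[:,0,:]
    print(cv2.minAreaRect((np.array([atz("top",(p[1],p[0]),.09)[:2] for p in c])*1000).astype(np.float32)))
for r in landmark_of("top","key_grip")[:2]:print("key",r["conf"],r["at"],atz("top",r["at"],.061))
for r in landmark_of("top","round_key_center")[:2]:print("rkey",r["conf"],r["at"],atz("top",r["at"],.061))
cv2.imwrite("pics/t4.png",np.hstack([cv2.resize(a[140:240,215:320,::-1],None,fx=3.8,fy=3.8,interpolation=2),cv2.resize(a[160:260,100:205,::-1],None,fx=3.8,fy=3.8,interpolation=2)]))
E
```

```text
8.4 [ 0.4828 -0.3288  0.0108] 0.059726898714794724 [-1.2283  0.9097  0.7365]
cabinet 0.84 [188.7, 267.7] [ 0.5668 -0.044   0.    ]
cabinet 0.83 [267.6, 188.2, 84.5, 76.5] [ 0.5557 -0.0386  0.0895]
((566.6594848632812, -36.15148162841797), (212.7481689453125, 225.9365692138672), 1.571713924407959)
lock_mouth 0.51 [195.4, 268.3] [ 0.5356 -0.0404  0.0895]
lock_mouth 0.61 [267.8, 193.2, 11.9, 10.2] [ 0.5417 -0.039   0.0895]
((542.2338256835938, -36.765480041503906), (27.524654388427734, 27.709272384643555), 44.501808166503906)
key 0.64 [220.7, 112.4] [0.4677 0.3958 0.061 ]
key 0.57 [194.8, 265.4] [ 0.5408 -0.0338  0.061 ]
rkey 0.63 [189.6, 147.2] [0.5557 0.3016 0.061 ]
```

View pics/t4.png

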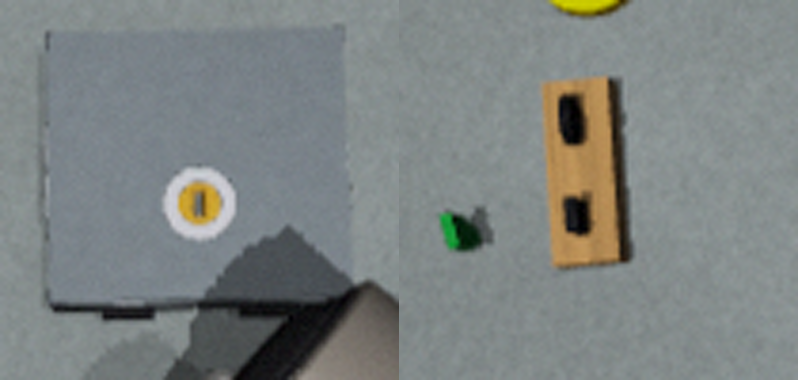

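The crops show the lock ring centred near (267.5,193.5) with its keyway along x. The block is yawed by a few degrees; the rectangular key is in the near hole and the round key in the far one. The cap is released, so I'll lift and stop over the lock for a precise wrist look.

{"fn": "step_arm", "kwargs": {"increments": [0.3,0,0,0.02,0,0.1,0,0,0.04,0,0,0,0,0.04,0,0,0,0,0.04,0,0,0,0,0.04,0,0,0.008,0.036,0.01,0,0,0.008,0.036,0,0,0,0.008,0.036,0,0,0,0.008,0.036,0,0,0,0.008,0.036,0,0]}}

```text
time: 9.58
tool_pos: [0.5225, -0.1469, 0.2006]
eef_rot: [[-1.0, 0.002, 0.0], [0.002, 1.0, -0.0], [-0.0, -0.0, -1.0]]
force: [0.8, -0.0, -0.4]
opening: 0.0855
```

{"fn": "step_arm", "kwargs": {"increments": [0,0.008,0.036,0,0,0,0.008,0.036,0,0,0,0.004,0.036,0,0,0,0,0,0,0,0,0,0,0,0,0,0,0,0,0]}}

```text
time: 10.08
tool_pos: [0.5425, -0.0407, 0.2003]
eef_rot: [[-1.0, 0.001, -0.0], [0.001, 1.0, -0.0], [0.0, -0.0, -1.0]]
force: [0.2, -0.1, -0.3]
opening: 0.0848
```

```bash
cat > ring.py <<'E'
from h import *
def lockfit(im,cam,guess):
    # white ring outer ellipse and brass face, mapped to their planes
    u,v=proj(cam,guess);h=cv2.cvtColor(im,cv2.COLOR_RGB2HSV).astype(int)
    Y,X=np.mgrid[:384,:512];near=np.hypot(X-u,Y-v)<(30 if cam=="wrist" else 14)
    out=[]
    for nm,m,z in(("brass",(h[...,1]>110)&(h[...,2]>60)&(h[...,0]<35),.0895),("ring",(h[...,1]<35)&(h[...,2]>150),.0915)):
        m=(m&near).astype(np.uint8)
        c,_=cv2.findContours(m,0,1)
        if not c: continue
        c=max(c,key=cv2.contourArea)[:,0,:]
        w=np.array([atz(cam,(p[1],p[0]),z)[:2] for p in c])*1000
        (x,y),r=cv2.minEnclosingCircle(w.astype(np.float32))
        e=cv2.fitEllipse(cv2.convexHull(w.astype(np.float32)))
        out.append((nm,x,y,r,e))
    return out
E
python3 - <<'E'
from ring import *
np.set_printoptions(precision=4,suppress=True)
s=get_state();print(s["time"],s["tool_pos"])
for c in("top","wrist"):
    im=capture(c)
    for o in lockfit(im,c,(.54,-.04,.09)):print(c,o)
    for r in landmark_of(c,"lock_mouth")[:2]:print(r["conf"],r["at"],atz(c,r["at"],.0895))
    if c=="top":
        for r in silhouettes(c,"cap_center"):print("cap",r["conf"],r["rect"],atz("top",r["rect"][1::-1],.03))
        t=im
    else: w=im
u,v=map(int,proj("wrist",(.54,-.04,.09)))
cv2.imwrite("pics/w5.png",np.hstack([cv2.resize(w[v-40:v+40,u-40:u+40,::-1],(400,400),interpolation=2),cv2.resize(t[170:270,320:420,::-1],(400,400),interpolation=2)]));print(u,v)
E
```

```text
10.0833 [ 0.5425 -0.0407  0.2003]
top ('brass', 540.810546875, -35.34620666503906, 14.280189514160156, ((538.7369995117188, -34.113380432128906), (18.841922760009766, 27.49271583557129), 144.76998901367188))
top ('ring', 537.830810546875, -35.250762939453125, 24.526838302612305, ((535.580078125, -35.06399917602539), (37.78510665893555, 47.41844940185547), 165.62466430664062))
0.44 [196.7, 267.7] [ 0.5319 -0.0387  0.0895]
cap 0.5 [367.2, 215.1, 16.3, 10.1] [ 0.4852 -0.3312  0.03  ]
wrist ('brass', 544.1732177734375, -38.005393981933594, 15.200495719909668, ((544.1350708007812, -37.90113830566406), (29.556400299072266, 30.211578369140625), 168.77467346191406))
wrist ('ring', 540.9948120117188, -38.66709899902344, 25.439119338989258, ((540.0344848632812, -38.21247863769531), (44.19963073730469, 50.66792678833008), 0.4111126959323883))
0.81 [189.3, 263.6] [ 0.5442 -0.0385  0.0895]
261 184
```

View pics/w5.png

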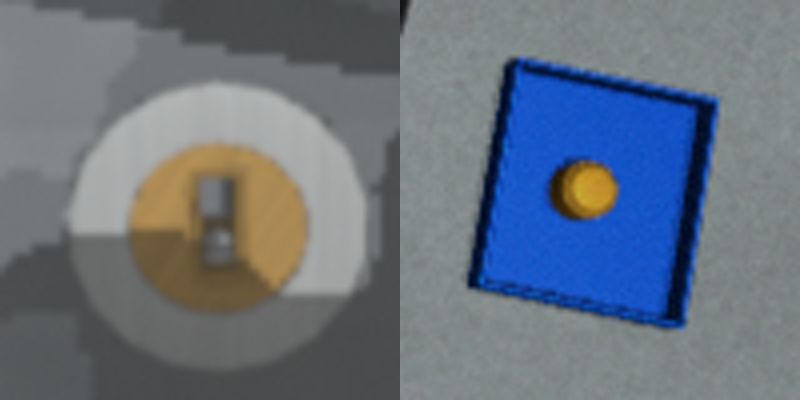

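The cap stands in the tray at (0.485,-0.331). The wrist crop puts the lock face at (0.544,-0.038) with the keyway clean and nearly along x. Now to the key.

{"fn": "step_arm", "kwargs": {"increments": [0,-0.006,0.034,0,0.4,0,-0.006,0.034,0,0.4,0,-0.006,0.034,0,0.4,0,-0.006,0.034,0,0.4,0,-0.006,0.034,0,0.4,0,-0.006,0.034,0,0.4,0,-0.006,0.034,0,0.4,0,-0.006,0.034,0,0.4,0,-0.006,0.034,0,0.4,0,-0.006,0.034,0,0.4]}}

```text
time: 11.17
tool_pos: [0.4825, 0.3004, 0.2004]
eef_rot: [[-0.998, -0.067, 0.0], [-0.067, 0.998, 0.0], [-0.0, 0.0, -1.0]]
force: [0.5, -0.2, -0.5]
opening: 0.0856
```

{"fn": "step_arm", "kwargs": {"increments": [0,0,0,0,0,0,0,0,0,0,0,0,0,0,0]}}

```text
time: 11.42
tool_pos: [0.4828, 0.2987, 0.2001]
eef_rot: [[-0.998, -0.068, -0.0], [-0.068, 0.998, -0.001], [0.0, -0.0, -1.0]]
force: [0.9, -0.3, 0.1]
opening: 0.0853
```

```bash
cat > look.py <<'E'
from h import *
np.set_printoptions(precision=4,suppress=True)
def block():
    s=get_state();print(s["time"],s["tool_pos"])
    w=capture("wrist")
    for q,z in(("key_grip",.061),("round_key_center",.061),("key_block",0)):
        for r in landmark_of("wrist",q)[:3]:print(q,round(r["conf"],2),r["at"],atz("wrist",r["at"],z))
    for q,z in(("key_grip",.082),("round_key_center",.08),("key_block",.04)):
        for r in silhouettes("wrist",q)[:3]:
            c,_=cv2.findContours(r["mask"].astype(np.uint8),0,1);c=max(c,key=cv2.contourArea)[:,0,:]
            print(q,round(r["conf"],2),r["rect"],cv2.minAreaRect((np.array([atz("wrist",(p[1],p[0]),z)[:2] for p in c])*1000).astype(np.float32)))
    return w
E
python3 - <<'E'
from look import *
w=block()
u,v=map(int,proj("wrist",(.51,.30,.06)));print(u,v)
v0,u0=max(v-80,0),max(u-80,0)
print("origin",u0,v0)
cv2.imwrite("pics/w6.png",cv2.resize(w[v0:v0+160,u0:u0+160,::-1],(600,600),interpolation=2))
E
```

```text
11.4167 [0.4828 0.2987 0.2001]
key_grip 0.89 [174.1, 349.3] [0.4715 0.3876 0.061 ]
key_grip 0.66 [175.3, 262.9] [0.4791 0.3005 0.061 ]
round_key_center 0.59 [247.0, 261.4] [0.5583 0.3045 0.061 ]
key_block 0.88 [194.3, 259.2] [0.519  0.2995 0.    ]
key_grip 0.9 [347.3, 175.1, 25.8, 32.2] ((464.6512451171875, 380.82598876953125), (37.07388687133789, 17.309146881103516), 36.08744812011719)
key_grip 0.59 [264.4, 180.1, 8.8, 37.9] ((478.47515869140625, 299.334716796875), (32.25559616088867, 8.346771240234375), 3.80073881149292)
round_key_center 0.79 [263.1, 245.5, 13.2, 33.0] ((545.0862426757812, 306.51580810546875), (40.95027160644531, 10.139634132385254), 4.59102201461792)
key_block 0.97 [263.1, 200.7, 52.9, 129.3] ((514.4298706054688, 302.9615173339844), (147.68563842773438, 51.88469696044922), 4.891251087188721)
259 204
origin 179 124
```

View pics/w6.png

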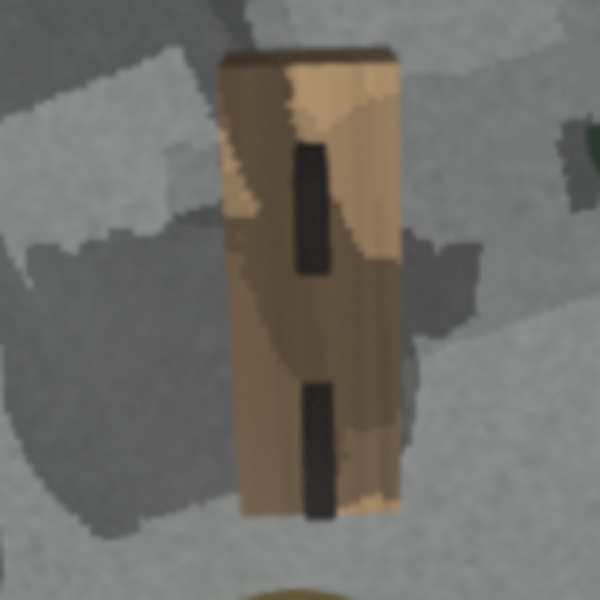

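```bash
python3 - <<'E'
from look import *
f=lambda u,v,z:print((u,v),atz("wrist",(v/3.75+124,u/3.75+179),z))
f(312,273,.082);f(311,142,.04)
f(319,519,.08)
f(311,64,.04);f(320,515,.04)
f(220,64,.04);f(397,64,.04);f(242,515,.04);f(400,515,.04)
E
```

```text
(312, 273) [0.4942 0.3014 0.082 ]
(311, 142) [0.47   0.2998 0.04  ]
(319, 519) [0.5659 0.3084 0.08  ]
(311, 64) [0.4482 0.2983 0.04  ]
(320, 515) [0.5886 0.3109 0.04  ]
(220, 64) [0.4497 0.2734 0.04  ]
(397, 64) [0.4465 0.3218 0.04  ]
(242, 515) [0.5903 0.2863 0.04  ]
(400, 515) [0.5871 0.3362 0.04  ]
```

The crop shows the rectangular key at (312,208) and the round key at (318,450), with the block corners clear. The block fit and the key edges agree on a key centre of (0.482,0.301) and a yaw of about 5°. I'll descend, grip and pull up.

{"fn": "step_arm", "kwargs": {"increments": [0,0,0.002,-0.04,0.8,0,0,0,-0.04,0,0,0,0,-0.04,0,0,0,0,-0.03,0,0,0,0,0,0,1,0,0,0,0,1,0,0,0,0,1,0,0,0,0,1,0,0,0,0,1,0,0,0,0], "newtons": 100}}

```text
time: 12.6
tool_pos: [0.4834, 0.3019, 0.0521]
eef_rot: [[-0.997, -0.082, 0.003], [-0.082, 0.997, 0.001], [-0.003, 0.001, -1.0]]
force: [0.3, -1.0, -0.8]
opening: 0.0256
```

{"fn": "step_arm", "kwargs": {"increments": [1,0,0,0,0,1,0,0,0,0,1,0,0,0,0,1,0,0,0,0,1,0,0,0,0]}}

```text
time: 13.02
tool_pos: [0.483, 0.3017, 0.0514]
eef_rot: [[-0.997, -0.082, 0.001], [-0.082, 0.997, 0.001], [-0.002, 0.001, -1.0]]
force: [-1.0, -0.6, 7.7]
opening: 0.0078
```

{"fn": "step_arm", "kwargs": {"increments": [1,0,0,0.01,0,1,0,0,0.02,0,1,0,0,0.03,0,1,0,0,0.03,0,1,0,0,0.03,0,1,0,0,0.03,0,1,0.006,-0.034,0,-0.4,1,0.006,-0.034,0,-0.4,1,0.006,-0.034,0,-0.4,1,0.006,-0.034,0,-0.4]}}

```text
time: 13.85
tool_pos: [0.5064, 0.1643, 0.2011]
eef_rot: [[-0.998, -0.055, 0.001], [-0.055, 0.998, 0.0], [-0.001, 0.0, -1.0]]
force: [1.1, 0.2, -0.6]
opening: 0.0073
```

{"fn": "step_arm", "kwargs": {"increments": [1,0.006,-0.034,0,-0.4,1,0.006,-0.034,0,-0.4,1,0.006,-0.034,0,-0.4,1,0.006,-0.034,0,-0.4,1,0.006,-0.034,0,-0.3,1,0.006,-0.034,0,0,1,0,0,0,0,1,0,0,0,0,1,0,0,0,0]}}

```text
time: 14.6
tool_pos: [0.5423, -0.0382, 0.2005]
eef_rot: [[-1.0, -0.021, -0.0], [-0.021, 1.0, 0.001], [0.0, 0.001, -1.0]]
force: [0.5, 0.7, -1.1]
opening: 0.0076
```

```bash
python3 - <<'E'
from ring import *
np.set_printoptions(precision=4,suppress=True)
s=get_state();print(s["time"],s["tool_pos"],s["eef_rot"],s["opening"],s["force"])
w=capture("wrist")
for o in lockfit(w,"wrist",(.544,-.038,.09)):print(o)
p=s["tool_pos"]
for z in(-.0114,-.0414):print("exp",proj("wrist",p+[0,0,z]))
for r in silhouettes("wrist","cabinet")[:1]:print(r["conf"],r["rect"])
u,v=map(int,proj("wrist",p+[0,0,-.04]));print(u-60,v-70)
cv2.imwrite("pics/w7.png",cv2.resize(w[v-70:v+50,u-60:u+60,::-1],(600,600),interpolation=2))
E
```

```text
14.6 [ 0.5423 -0.0382  0.2005] [[-0.9998 -0.0206 -0.0003]
 [-0.0206  0.9998  0.0006]
 [ 0.0003  0.0006 -1.    ]] 0.007552909939085276 [ 0.5302  0.6514 -1.1008]
('brass', 544.32421875, -37.44242858886719, 15.18511962890625, ((544.141845703125, -37.434810638427734), (29.600595474243164, 30.090328216552734), 0.5986427068710327))
('ring', 542.3387451171875, -37.33208084106445, 26.614072799682617, ((539.3433227539062, -37.156349182128906), (42.599517822265625, 53.02730178833008), 173.1246337890625))
exp (np.float64(259.1573631957154), np.float64(237.2005778990477))
exp (np.float64(259.24022777124713), np.float64(217.34614394117708))
0.88 [258.5, 201.0, 251.4, 207.0]
198 148
```

View pics/w7.png

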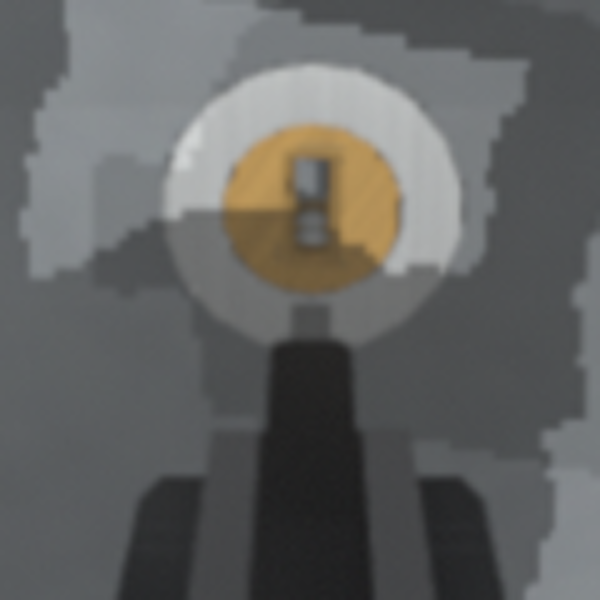

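```bash
python3 - <<'E'
from ring import *
p=get_state()["tool_pos"]
for d in(-.002,0,.002):
    print(d,"headedge",proj("wrist",p+[-.013+d,0,-.0114]),"tip",proj("wrist",p+[-.0074+d,0,-.0364]),"mouth",proj("wrist",(.544+d,-.0375,.0895)))
print("seen head",340/5+148,"tip",304/5+148,"brass rows",(123/5+148,293/5+148), 312/5+198)
for v in(123,293):print(atz("wrist",(v/5+148,260.4),.0895))
for v in(154,248):print(atz("wrist",(v/5+148,260.3),.0895))
# keyway chamfer/cabinet yaw
w=capture("wrist");g=cv2.cvtColor(w,cv2.COLOR_RGB2GRAY)
m=silhouettes("wrist","cabinet")[0]["mask"].astype(np.uint8)
c=max(cv2.findContours(m,0,1)[0],key=cv2.contourArea)[:,0,:]
W=np.array([atz("wrist",(q[1],q[0]),.09)[:2] for q in c])*1000
for nm,sel in(("left",(W[:,1]<-130)),("right",(W[:,1]>55)),("front",(W[:,0]<490))):
    S=W[sel]
    if nm!="front":S=S[(S[:,0]>500)&(S[:,0]<620)]
    else:S=S[(S[:,1]>-120)&(S[:,1]<50)]
    if len(S)>5:
        l=cv2.fitLine(S.astype(np.float32),cv2.DIST_HUBER,0,.01,.01).ravel();print(nm,len(S),l,np.degrees(np.arctan2(l[1],l[0])))
E
```

```text
-0.002 headedge (np.float64(260.75693340234056), np.float64(213.25736726928386)) tip (np.float64(260.4346348847785), np.float64(206.91629268879709)) mouth (np.float64(259.7977613082947), np.float64(187.01250742633175))
0 headedge (np.float64(260.67313708128125), np.float64(216.55367244328647)) tip (np.float64(260.36315621318926), np.float64(209.80378747061326)) mouth (np.float64(259.74769613367346), np.float64(189.15056806022224))
0.002 headedge (np.float64(260.5899743214773), np.float64(219.8200468998853)) tip (np.float64(260.29214354652476), np.float64(212.66974282935064)) mouth (np.float64(259.69785399144286), np.float64(191.27916704100264))
seen head 216.0 tip 208.8 brass rows (172.6, 206.6) 260.4
[ 0.52872568 -0.03726684  0.0895    ]
[ 0.56065869 -0.03653143  0.0895    ]
[ 0.53438974 -0.03722543  0.0895    ]
[ 0.55197843 -0.03682226  0.0895    ]
left 117 [ 9.9984992e-01  1.7326389e-02  5.5743652e+02 -1.4725903e+02] 0.9927785
right 116 [9.9983227e-01 1.8313635e-02 5.5708502e+02 7.1576065e+01] 1.0493525
front 209 [ 3.2133565e-03 -9.9999481e-01  4.6886267e+02 -3.2241726e+01] -89.81588
```

The wrist crop shows the key held straight, with its blade at column 260.2 almost in line with the keyway at 260.3. I need +2.2 mm in x and +0.8 mm in y.

{"fn": "step_arm", "kwargs": {"increments": [1,0.0022,0.0008,-0.02,0,1,0,0,-0.02,0,1,0,0,-0.015,0,1,0,0,-0.007,0,1,0,0,0,0,1,0,0,0,0,1,0,0,0,0]}}

```text
time: 15.38
tool_pos: [0.5454, -0.0375, 0.1394]
eef_rot: [[-1.0, -0.022, 0.002], [-0.022, 1.0, -0.0], [-0.002, -0.0, -1.0]]
force: [0.5, -0.8, -0.6]
opening: 0.0077
```

```bash
python3 - <<'E'
from ring import *
np.set_printoptions(precision=4,suppress=True)
s=get_state();print(s["time"],s["tool_pos"],s["opening"],s["force"],s["torque"])
w=capture("wrist");p=s["tool_pos"]
for o in lockfit(w,"wrist",(.544,-.0375,.09)):print(o)
u,v=map(int,proj("wrist",p+[0,0,-.04]));print("crop",u-50,v-60)
print("tip",proj("wrist",p+[-.0074,0,-.0364]),"mouth",proj("wrist",(.544,-.0374,.0895)))
cv2.imwrite("pics/w8.png",cv2.resize(w[v-60:v+40,u-50:u+50,::-1],(600,600),interpolation=2))
E
```

```text
15.3833 [ 0.5454 -0.0375  0.1394] 0.007723320094394442 [ 0.5229 -0.8068 -0.566 ] [-0.0647  0.0205 -0.0481]
('brass', 544.2942504882812, -38.042640686035156, 15.303298950195312, ((544.3745727539062, -38.07872009277344), (29.84650993347168, 30.519500732421875), 9.595319747924805))
('ring', 542.5181274414062, -36.99290084838867, 20.74957847595215, ((542.1907958984375, -37.151580810546875), (39.63242721557617, 41.03670883178711), 139.97084045410156))
crop 210 157
tip (np.float64(260.54966660394837), np.float64(209.5901197755406)) mouth (np.float64(260.53355004614167), np.float64(210.5202162082782))
```

View pics/w8.png

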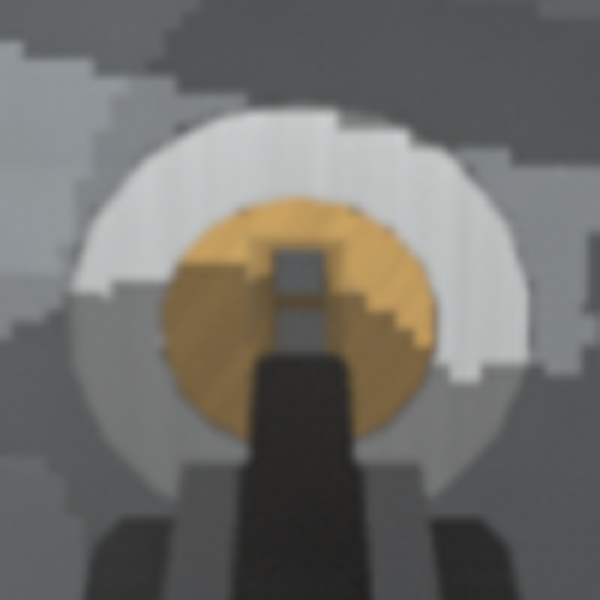

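The blade (column 301 of the crop) lines up with the keyway and the brass centre (300–301). Now the insertion, slowly.

{"fn": "step_arm", "kwargs": {"increments": [1,-0.0006,0,-0.003,0,1,0,0,-0.003,0,1,0,0,-0.002,0,1,0,0,-0.002,0,1,0,0,-0.002,0,1,0,0,-0.002,0,1,0,0,0,0], "newtons": 120}}

```text
time: 16.02
tool_pos: [0.5443, -0.0377, 0.124]
eef_rot: [[-1.0, -0.021, 0.0], [-0.021, 1.0, 0.0], [-0.0, 0.0, -1.0]]
force: [1.8, -0.3, -1.1]
opening: 0.007
```

{"fn": "step_arm", "kwargs": {"increments": [1,0,0,-0.002,0,1,0,0,-0.002,0,1,0,0,-0.002,0,1,0,0,-0.002,0,1,0,0,-0.002,0]}}

```text
time: 16.43
tool_pos: [0.5453, -0.0379, 0.1156]
eef_rot: [[-1.0, -0.021, 0.003], [-0.021, 1.0, -0.001], [-0.003, -0.001, -1.0]]
force: [-0.7, 0.1, 10.0]
opening: 0.0073
```

{"fn": "step_arm", "kwargs": {"increments": [1,0,0,-0.002,0,1,0,0,-0.002,0,1,0,0,-0.002,0,1,0,0,-0.002,0,1,0,0,-0.002,0]}}

```text
time: 16.85
tool_pos: [0.5451, -0.0379, 0.1056]
eef_rot: [[-1.0, -0.021, 0.003], [-0.021, 1.0, -0.0], [-0.003, -0.001, -1.0]]
force: [-1.0, -1.7, 11.6]
opening: 0.0072
```

{"fn": "step_arm", "kwargs": {"increments": [1,0,0,-0.002,0,1,0,0,-0.002,0,1,0,0,-0.001,0,1,0,0,0,0]}}

```text
time: 17.18
tool_pos: [0.5451, -0.0381, 0.1008]
eef_rot: [[-1.0, -0.021, 0.003], [-0.021, 1.0, -0.001], [-0.003, -0.001, -1.0]]
force: [-0.8, -1.2, 10.8]
opening: 0.0072
```

{"fn": "step_arm", "kwargs": {"increments": [1,0,0,-0.001,0,1,0,0,-0.001,0,1,0,0,-0.001,0,1,0,0,0,0]}}

```text
time: 17.52
tool_pos: [0.5454, -0.0382, 0.1005]
eef_rot: [[-1.0, -0.021, 0.005], [-0.022, 1.0, -0.001], [-0.005, -0.002, -1.0]]
force: [-7.7, 0.4, 32.3]
opening: 0.0074
```

The key stopped at z=0.1005 (0.1009 expected when home) with the force jumping to 32 N, so it is seated. I'll ease off slightly and turn clockwise.

{"fn": "step_arm", "kwargs": {"increments": [1,-0.0005,0,0.001,0,1,0,0,0,-3,1,0,0,0,-5,1,0,0,0,-5,1,0,0,0,-5,1,0,0,0,-5,1,0,0,0,-5,1,0,0,0,0]}}

```text
time: 18.18
tool_pos: [0.5448, -0.0391, 0.1007]
eef_rot: [[-0.891, 0.454, 0.004], [0.454, 0.891, -0.003], [-0.005, -0.001, -1.0]]
force: [-5.5, -4.5, 25.6]
opening: 0.007
```

```bash
python3 - <<'E'
from h import *
np.set_printoptions(precision=4,suppress=True)
s=get_state();print(s["tool_pos"],s["force"],s["torque"],s["joint_positions"],s["opening"])
E
```

```text
[ 0.5448 -0.0391  0.1007] [-5.5301 -4.5374 25.64  ] [-0.717   1.0385 -0.0088] [-0.2109  0.5151  1.6437 -0.0024  0.9779 -1.3087] 0.007049964220457439
```

{"fn": "step_arm", "kwargs": {"increments": [1,-0.0003,0.0005,0,-5,1,0,0,0,-5,1,0,0,0,-5,1,0,0,0,-5,1,0,0,0,-5,1,0,0,0,-5,1,0,0,0,-5,1,0,0,0,-5,1,0,0,0,-5,1,0,0,0,-5]}}

```text
time: 19.02
tool_pos: [0.5432, -0.0399, 0.1006]
eef_rot: [[-0.225, 0.974, 0.001], [0.974, 0.225, -0.005], [-0.005, 0.0, -1.0]]
force: [-10.7, -9.4, 28.5]
opening: 0.0073
```

{"fn": "step_arm", "kwargs": {"increments": [1,0,0,0,-4,1,0,0,0,-4,1,0,0,0,-4,1,0,0,0,0]}}

```text
time: 19.35
tool_pos: [0.5429, -0.0398, 0.1006]
eef_rot: [[-0.018, 1.0, 0.001], [1.0, 0.018, -0.005], [-0.005, 0.001, -1.0]]
force: [-12.0, -10.0, 29.4]
opening: 0.0074
```

```bash
python3 - <<'E'
from h import *
np.set_printoptions(precision=4,suppress=True)
s=get_state();R=s["eef_rot"];print(s["tool_pos"],s["force"],s["torque"],np.degrees(np.arctan2(-R[1,0],-R[0,0])),s["joint_positions"],s["opening"])
E
```

```text
[ 0.5429 -0.0398  0.1006] [-12.0379  -9.9559  29.4149] [-1.7679  2.2193  0.0971] -88.94083917943198 [-0.2114  0.5139  1.646  -0.0055  0.9801 -0.2268] 0.007425344557272061
```

{"fn": "step_arm", "kwargs": {"increments": [1,-0.0012,-0.001,0,-3,1,0,0,0,-2,1,0,0,0,-2,1,0,0,0,0]}}

```text
time: 19.68
tool_pos: [0.5427, -0.04, 0.1007]
eef_rot: [[0.102, 0.995, 0.003], [0.995, -0.102, -0.004], [-0.003, 0.003, -1.0]]
force: [-8.2, -5.3, 26.9]
opening: 0.0071
```

```bash
cat > st.py <<'E'
from h import *
np.set_printoptions(precision=4,suppress=True)
s=get_state();R=s["eef_rot"];print(s["tool_pos"],s["force"],s["torque"],np.degrees(np.arctan2(-R[1,0],-R[0,0])),s["opening"])
E
python3 st.py
```

```text
[ 0.5427 -0.04    0.1007] [-8.215  -5.2525 26.8693] [-1.0371  1.4542  0.1045] -95.84859320465424 0.007055575272394007
```

{"fn": "step_arm", "kwargs": {"increments": [1,-0.0007,-0.0005,0,-2,1,0,0,0,-2,1,0,0,0,0,1,0,0,0,0]}}

```text
time: 20.02
tool_pos: [0.5424, -0.04, 0.1007]
eef_rot: [[0.169, 0.986, 0.004], [0.986, -0.169, -0.003], [-0.002, 0.004, -1.0]]
force: [-6.7, -4.0, 26.8]
opening: 0.0074
```

```bash
python3 st.py
```

```text
[ 0.5424 -0.04    0.1007] [-6.6898 -4.0166 26.8335] [-0.6452  1.229   0.3711] -99.71249967402092 0.007393008428735611
```

The torque rose from 0.10 to 0.37 N m, so the stop is reached. I'll add a small margin and verify by picture.

{"fn": "step_arm", "kwargs": {"increments": [1,-0.0005,-0.0003,0,-1.5,1,0,0,0,0,1,0,0,0,0]}}

```text
time: 20.27
tool_pos: [0.5423, -0.0401, 0.1007]
eef_rot: [[0.194, 0.981, 0.005], [0.981, -0.194, -0.003], [-0.002, 0.005, -1.0]]
force: [-4.5, -3.0, 25.6]
opening: 0.0072
```

```bash
python3 st.py; python3 - <<'E'
from h import *
a=capture("side");b=capture("wrist");t=capture("top")
p=get_state()["tool_pos"];u,v=map(int,proj("wrist",p))
cv2.imwrite("pics/w9.png",np.hstack([cv2.resize(b[v-60:v+40,u-50:u+50,::-1],(400,400),interpolation=2),cv2.resize(a[130:230,210:310,::-1],(400,400),interpolation=2)]))
for r in silhouettes("top","cap_center"):print("cap",r["conf"],atz("top",r["rect"][1::-1],.03))
E
```

```text
[ 0.5423 -0.0401  0.1007] [-4.4569 -2.9981 25.5637] [-0.6084  0.9749  0.4639] -101.18613848874314 0.0071701767548826845
cap 0.59 [ 0.48574454 -0.32942786  0.03      ]
```

View pics/w9.png

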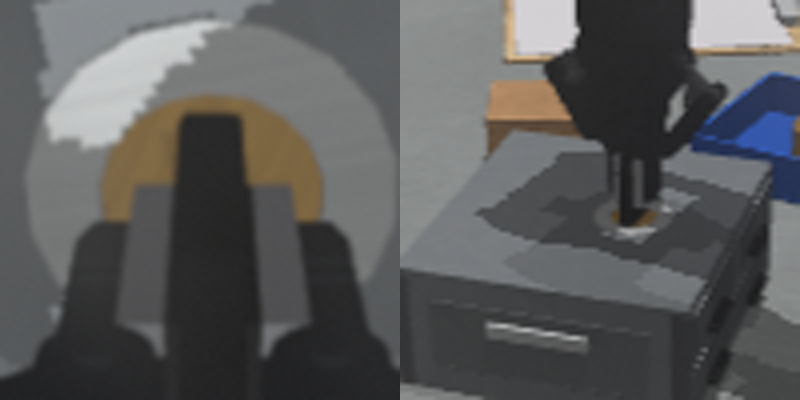

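The wrist crop shows the head sitting directly on the brass face with no blade visible. The side crop shows the gripper standing on the lock with the key gripped. The cap is in the tray, and the torque is steady at the stop, so I'm handing in.

```bash
python3 -c "
from rig import *
job_done();s=get_state();print(s['time'],s['force'],s['torque'],s['opening'])"
```

```text
the job is handed in; nothing more can be done
the job is handed in; nothing more can be done
```

The job is done and handed in at about 20 s of the 70 s allowed. `job_done()` gives no verdict. My state read after the hand-in was refused, so I have no measurement of the final second.

- **Cap:** the brass cap is in the blue tray at about (0.485, -0.330). The top camera still saw it there just before I handed in.
- **Key insertion:** I pulled the rectangular key from the block and pushed it home past both pin pairs at 10–12 N, without needing to jiggle it. It stopped at z 0.1005, against 0.1009 calculated for fully home. The push force then jumped to 32 N, and the last picture shows the head resting on the lock face.
- **Turn:** I turned the gripper clockwise by about 102°, which takes up the key's play and goes slightly past the 92° stop. The reaction torque rose from the spring's 0.10 N m to 0.46 N m, so the key is pressed against the stop. The grip stayed set to 120 N and the key is still held, with about 26 N of downward push. I could not read the lock angle directly; I inferred it from this torque.
- **One disagreement:** the tool drifted 2–3 mm sideways during the turn, with side forces of up to 12 N. I eased these to about 5 N before handing in.
- **Left alone:** I did not touch the round-headed key, the tape roll, the carton, the grey cap or the green key. I did not measure their positions again at the end.

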